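Change over the well strip in a strip reader

ROBOT

A 7-joint arm with a two-finger parallel gripper is mounted at the origin on the work surface. World frame = base frame: x ahead of the robot, y to its left, z up, the work surface at z = 0. Lengths are in m, angles in rad, forces in N, time in s.
With the tool pointing down it reaches from about 0.425 to 1.025 m from the base axis. Payload 3.6 kg.
Tool frame: the origin (TCP) lies midway between the tips of the shut fingers; the grasp point (between the pads) lies 19 mm behind it; x points along the fingers, y is the direction in which the jaws open and shut, and the axes are right-handed (so a half turn about x gives the same grasp; the last joint's range is limited). The gripper opens to 85 mm and grips with 20 to 120 N. Pads are 22 mm wide; open, the fingers measure 114 mm over their backs; the gripper's body (76 mm by 85 mm) begins 54 mm behind the grasp point. The pads swing forward as they close: fully open they stand 13 mm farther back than shut.
Start: joints at [1.087, 0.591, 0.048, 1.609, -0.033, 0.943, -0.034], TCP at [0.276, -0.671, 0.231] pointing down, gripper open.
Joint ranges: [-2.69, 2.69], [-0.47, 2.24], [-1.27, 1.36], [0.19, 2.51], [-1.53, 4.68], [0.08, 2.07], [-3.09, 3.09]. Speed limits (rad/s): [2.57, 2.57, 3.14, 3.14, 3.14, 3.14, 3.14].

INTERFACE

Orientations are given as a unit quaternion [w, x, y, z].
In Python, from station import env gives the robot as it stands. The module is installed in compiled form; this text tells all that it offers.
- The arm moves only by the tool jog_arm, never from a script. Its argument "increments" is a list of rows, each a list of 3 entries, a list of its own where there are three numbers: the shift along the tool's x, y, z in cm, then the turn, a rotation vector about the tool's x, y, z in degrees, then the closure, from 0 (fully open) to 1 (shut). In form: [[[x, y, z], [ax, ay, az], grip], ...]. A call has 1 to 20 rows; each row shifts and turns the commanded pose from where the row before left it, along the tool's axes as they then stand; what a row does not reach is not made up. A row lasts 1/10 s, in which the tool goes at most 50 mm and 8.59 degrees, less where a joint would pass 70% of its speed; a pose out of reach is approached as far as the arm can. A call with a gripper value outside its range is refused whole. The fingers move at their own pace and stop on an object; the grip force is fixed at half the most. Time passes only in rows, so rows that do not move let the fingers close. It gives the time, the measured TCP pose, the force and the opening at its end, in the units of the state.
- env.sense(): the state, without advancing time (a new reading comes with each control period).
- env.capture(name): name is "scene" or "top"; returns the picture (400x640x3 uint8, blue, green, red); there is no depth.
- env.camera_model(name): a dict with "fx", "fy", "cx", "cy" (pixels), "k1" (the pictures are not rectified: a ray, as slopes to the right and down, at radius r is drawn at 1 + k1 r^2 times it, then the intrinsics apply), "origin" and "attitude" of the camera in the world. Camera axes: x right, y down, z forward; pixel columns grow to the right and rows downward; lengths in m; the calibration is good to about 2 mm. A picture is of the moment at which its call begins. camera_model takes no time and is no camera call.
- env.finish_job(): hands the job in, once; it reports no verdict.
The state is a dict: "t": time; "joint_positions": joint angles; "dq": joint speeds; "effort": joint torques, N m; "tcp_pos": TCP position; "tcp_rot": TCP orientation; "contact_force": force on the tool from outside, world axes, zero at the start; "moment": the same for the moment, N m; "opening": finger opening in m.
Only numpy, scipy, OpenCV 4.12 (cv2) and the standard library are available. Lean on these libraries where they do the work, as an engineer would, in place of code of your own. Each camera call takes 0.05 s, during which the arm holds its last target. There are 200 camera calls.

TASK

Change over the strip in the reader: pull the carrier with the orange strip back out from under the black optics bridge and lay it flat in the steel tray, then lay the carrier with the blue strip in the reader's open loading bay, white nose towards the bridge, and push it along under the bridge until its leading edge meets the red scribed line. There is no stop at the line, and the carrier must not be pushed on past it. Keep the blue carrier level all the way, and leave the bottle, the jar, the reagent trough and the tube rack standing where they are.

Things in the scene. Friction and masses are not known exactly. Their poses are not given: they have to be found in the camera images.
- reader: white bench-top strip reader, fixed, 320 mm (its x) by 300 mm (its y). x is the feed direction of its track, y points to the slanted console at its back, z up. Origin on the bench right under the middle of the scribed line. Its flat front deck (x from -235 to 85 mm, y from -45 to 46 mm) is 22 mm above the bench
- start_line (a point): middle of the red scribed line on the track, on the deck surface 22 mm above the bench; the line is 1.6 mm wide and runs across the deck along the reader's y, 30 mm beyond the bridge; it can be seen on both sides of a carrier. Axes as the reader's. Nothing stops a carrier there
- bay (a point): middle of the open loading bay, on the deck, 135 mm before the line; axes as the reader's. The track runs straight along the reader's y = 0 from x = -205 to +62 mm between two round-topped guide rails, 5 mm wide, 4.5 mm high, 38 mm apart (inner faces). The bay is its part before the bridge, x from -205 to -66 mm, open above and at its tail end
- bridge_top (a point): middle of the top of the black optics bridge, 68 mm above the bench, 48 mm before the line; axes as the reader's. The bridge spans the track from the reader's x = -66 to -30 mm and y = -41 to 65 mm; its opening is 50 mm wide and reaches 30 mm above the deck
- console_top (a point): middle of the level top of the reader's console, 114 mm above the bench; axes as the reader's. The console slopes up from 34 mm above the bench at the reader's y = 46 mm to 114 mm at y = 151 mm and is level from there to y = 246 mm
- blue_carrier: grey strip carrier with a blue 8-well strip on top, loose, about 60 g: a block 110 long, 34 wide, 18 mm high, the strip (76 by 12 mm) rising to 22 mm; gripped across its width. Origin under its centre, x to its white nose (leading end, last 7 mm 30 mm wide), z up; black ridges at its tail. It starts on the bench, bottle and jar close by on its -y side, one near each end
- blue_carrier_edge (a point): middle of the leading edge of the blue carrier: foot of its white nose, 55 mm from its origin along x, on the underside
- orange_carrier: the same carrier with an orange 8-well strip, axes and sizes as the blue one. At the start it lies in the reader's track, nose forward, under the bridge, its tail 30 to 70 mm out in the loading bay
- tray: low open stainless tray, fixed on the bench, 168 mm (its x) by 106 mm (its y) and 18 mm high outside, walls 4 mm and floor at most 5 mm thick. Origin under its centre
- bottle: white reagent bottle with a blue cap, loose, 38 mm across and 105 mm tall. Origin at the centre of its foot. Not to be moved
- jar: low amber jar with a red cap, loose, 42 mm across and 45 mm tall. Origin at the centre of its foot. Not to be moved
- tube_rack: white tube rack, 46 mm (its x) by 112 mm (its y), with five capped sample tubes fixed in it, 96 mm tall in all, loose. Origin under its centre. Not to be moved
- trough: white open reagent trough, loose, 46 mm (its x) by 110 mm (its y), 28 mm high. Origin under its centre. It stands close to the tray's -x end. Not to be moved
Things that resemble listed ones, but are neither listed nor needed, are in the scene too. Of the things that look like the tray, take the one that is nearest to the robot's base at the start.

How it is judged:
On the way, in this order (a step that is already met when the one before it is completed fails the run):
1. the orange carrier lies flat in the tray (x of orange_carrier in the frame of tray between -0.05 and 0.05 m and y of orange_carrier in the frame of tray between -0.045 and 0.045 m and height (world z) of orange_carrier below 0.009 m and angle between orange_carrier's own z axis and vertical below 0.1 rad), for 0.2 s.
2. the blue carrier lies in the loading bay between the rails, nose towards the bridge and not yet under it (x of blue_carrier_edge in the frame of start_line between -0.13 and -0.064 m and y of blue_carrier in the frame of start_line between -0.004 and 0.004 m and x of blue_carrier in the frame of start_line below -0.11 m and z of blue_carrier in the frame of start_line below 0.003 m and angle between blue_carrier's own z axis and vertical below 0.06 rad), for 0.2 s.
At the end, for the whole second after the job is handed in: The blue carrier lies flat between the rails of the track, nose forward, its leading edge within 2.5 mm of the middle of the scribed line, and the orange carrier lies flat and upright inside the tray; both are at rest and released (all of step 1 and x of blue_carrier_edge in the frame of start_line between -0.0025 and 0.0025 m and x of blue_carrier in the frame of start_line below -0.05 m and y of blue_carrier in the frame of start_line between -0.004 and 0.004 m and z of blue_carrier in the frame of start_line below 0.003 m and angle between blue_carrier's own z axis and vertical below 0.06 rad and linear speed of each of blue_carrier, orange_carrier below 0.01 m/s); the robot touches nothing.
It fails at once if the blue carrier is run more than 6 mm past the line (x of blue_carrier_edge in the frame of start_line above 0.006 m and y of blue_carrier in the frame of start_line between -0.01 and 0.01 m and z of blue_carrier in the frame of start_line between -0.01 and 0.015 m).
It fails at once if the blue carrier is tipped by more than about 25 degrees (angle between blue_carrier's own z axis and vertical above 0.45 rad).
It fails at once if the bottle, the jar, the trough or the tube rack is moved by more than 15 mm or tipped (distance of any of bottle, jar, tube_rack, trough from where it was at the start of the episode above 0.015 m or angle between any of bottle, jar, tube_rack, trough's own z axis and vertical above 0.3 rad).
It also fails if it takes over 72 s, if anything falls off the work surface, if the arm or the gripper's body presses on something with over 40 N, if the wrist force passes 120 N, or if a joint passes its speed limit or range.

## Working session

There is one attempt and no reset: what is moved stays moved. The work goes in short steps, Python scripts to look and compute and a tool call to move; the robot and the scene stay as the last step left them, time stands still between calls to the robot, and variables do not carry over. Pictures are saved under pics/ and viewed, about 8 in all and at most 12, crops included, and the job is handed in when it is done.

Besides the shell and the picture viewer there is one more tool, called after "Emit:" in YAML: its name, and indented under it one key for each argument. jog_arm: Moves the arm, as the interface text tells. Its arguments: {"type":"object","properties":{"increments":{"type":"array","items":{"type":"array"}}},"required":["increments"]}

```bash
mkdir -p pics
cat > h.py <<'E'
import numpy as np, cv2
from station import env
from scipy.spatial.transform import Rotation as R
def rot(q): return R.from_quat([q[1],q[2],q[3],q[0]]).as_matrix()
def cam(n):
    m=env.camera_model(n); a=np.array(m["attitude"],float)
    return m,(a if a.shape==(3,3) else rot(a)),np.array(m["origin"],float)
def p2w(n,u,v,z):
    m,A,o=cam(n); x=(u-m["cx"])/m["fx"]; y=(v-m["cy"])/m["fy"]
    rd=np.hypot(x,y); r=rd
    for _ in range(30): r=rd/(1+m["k1"]*r*r)
    s=r/rd if rd>0 else 1
    d=A@np.array([x*s,y*s,1]); return o+d*(z-o[2])/d[2]
def w2p(n,P):
    m,A,o=cam(n); c=A.T@(np.array(P)-o); x,y=c[:2]/c[2]; k=1+m["k1"]*(x*x+y*y)
    return np.array([m["fx"]*x*k+m["cx"],m["fy"]*y*k+m["cy"]])
def crop(img,u0,v0,u1,v1,s): return cv2.resize(img[v0:v1,u0:u1],None,fx=s,fy=s,interpolation=cv2.INTER_CUBIC)
E
python3 - <<'E'
from h import *
for n in("scene","top"):
    im=env.capture(n); cv2.imwrite(f"pics/{n}0.png",cv2.resize(im,None,fx=1.25,fy=1.25)); print(env.camera_model(n))
print(env.sense())
E
```

```text
{'fx': 407.99858624578343, 'fy': 407.99858624578343, 'cx': 318.1195816828027, 'cy': 201.55680387945895, 'k1': -0.0928644663012424, 'origin': array([1.1774002 , 0.03791487, 0.96048986]), 'attitude': array([-0.21300553,  0.62424809,  0.71142588, -0.24252048])}
{'fx': 452.1498804621296, 'fy': 452.1498804621296, 'cx': 319.5894812731128, 'cy': 206.36921211670654, 'k1': -0.05807957858227059, 'origin': array([ 0.32598265, -0.06602546,  1.35410711]), 'attitude': array([ 0.06412492, -0.6945003 ,  0.71488425, -0.04997836])}
{'t': 0.1, 'joint_positions': array([ 1.08753273,  0.59202151,  0.0483136 ,  1.60970945, -0.03327137,
        0.94271328, -0.0336988 ]), 'dq': array([-9.08124560e-04, -2.53860317e-03,  6.17280418e-05, -4.66602911e-03,
       -1.06895510e-03, -1.72856925e-03, -2.49300753e-04]), 'effort': array([ 4.66003432e-03, -5.50002229e+01,  1.55325964e+00, -1.98825949e+01,
        9.72151902e-03,  3.85975552e-03,  1.76000515e-06]), 'tcp_pos': array([ 0.27518684, -0.66992532,  0.23025396]), 'tcp_rot': array([-0.13626421, -0.69352576, -0.13766149,  0.69390446]), 'contact_force': array([ 0.1284008 , -0.02253324, -0.03440795]), 'moment': array([ 0.02426728, -0.00165791, -0.02173404]), 'opening': 0.08563543000735677}
```

View pics/top0.png

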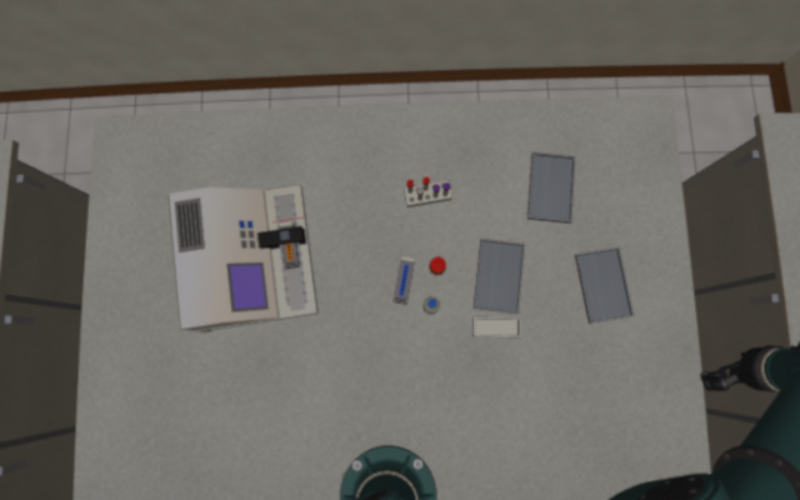

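View pics/scene0.png

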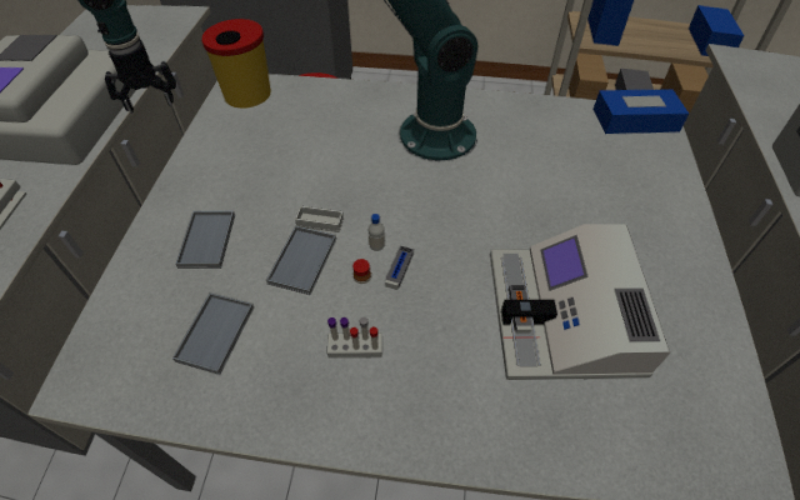

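The top view shows three trays at (499,276), (551,188) and (603,286). It also shows the blue carrier at (404,281), the jar at (438,266), the bottle at (432,304), and the orange carrier at (291,250) under the bridge at (282,237). Next I'll take closer crops.

Run:
```python
from h import *
t=env.capture("top"); s=env.capture("scene")
a=crop(t,195,140,260,265,4.8)   # 312x600
b=crop(s,388,195,448,305,5)   # 300x550
W=np.zeros((600,640,3),np.uint8); W[:600,:312]=a[:600,:312]; W[:550,330:630]=b; cv2.imwrite("pics/reader.png",W)
c=crop(t,308,185,428,275,5.5); cv2.imwrite("pics/mid.png",c[:600,:800]); print(c.shape)
for u,v in((499,276),(551,188),(603,286)):
    p=p2w("top",u/1.25,v/1.25,.005); print(p,np.hypot(*p[:2]))
```

```text
(495, 660, 3)
[ 0.49502016 -0.2796811   0.005     ] 0.5685652806557798
[ 0.70950371 -0.42029114  0.005     ] 0.8246454706451735
[ 0.46311003 -0.52818668  0.005     ] 0.7024614309022822
```

View pics/reader.png

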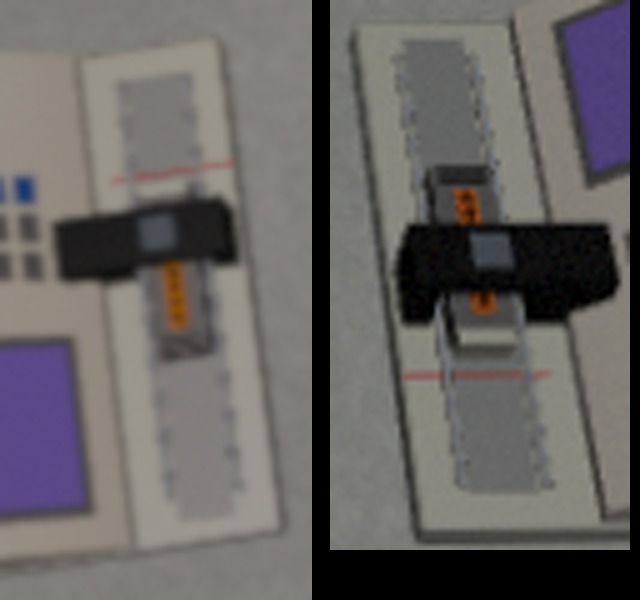

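View pics/mid.png

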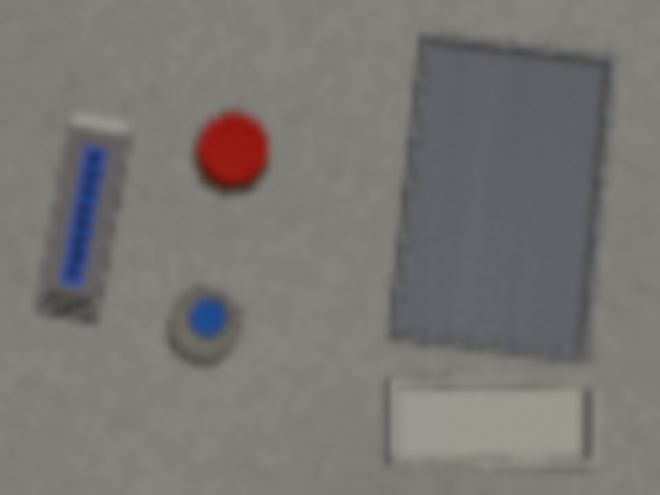

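The crops show the following.
- **Reader:** the feed direction is away from the base. The red line in the top crop runs from (113,181) to (233,163). The orange tail is at about (186,350).
- **Blue carrier:** its nose is at (100,118) and its tail at (66,318) in the mid crop.
- **Tray:** the candidates are mid (500,200), far (551,188) and right (603,286) in the top view. I choose the mid one, nearest the base at 0.57 m and with the trough by it.

```bash
cat > fit.py <<'E'
from h import *
from scipy.optimize import least_squares
def fit(pairs,g):  # pairs (cam,u,v,local xyz)
    def f(p):
        c,s=np.cos(p[2]),np.sin(p[2])
        return np.concatenate([w2p(n,[p[0]+c*L[0]-s*L[1],p[1]+s*L[0]+c*L[1],L[2]])-[u,v] for n,u,v,L in pairs])
    r=least_squares(f,g,loss="soft_l1"); return r.x,r.fun
E
python3 - <<'E'
from fit import *
A=lambda u,v:("top",195+u/4.8-.4,140+v/4.8-.4)
B=lambda u,v:("scene",388+(u-330)/5-.4,195+v/5-.4)
M=lambda u,v:("top",308+u/5.5-.4,185+v/5.5-.4)
P=lambda q,x,y,z:(*q,[x/1e3,y/1e3,z/1e3])
top=[P(A(217,40),85,-45,22),P(A(283,530),-235,-45,22),P(A(82,62),85,46,22),P(A(133,548),-235,46,22)]
sc=[P(B(354,24),-235,-45,22),P(B(420,530),85,-45,22),P(B(512,18),-235,46,22),P(B(607,518),85,46,22)]
for nm,l in(("top",top),("scene",sc),("both",top+sc)):
    p,r=fit(l,[.55,.2,0]); print(nm,p.round(4),r.round(1))
c,s=np.cos(p[2]),np.sin(p[2]); Rm=np.array([[c,-s],[s,c]])
for q in(A(113,181),A(233,163),B(403,377),B(550,374)): print("line in reader",Rm.T@(p2w(*q,.022)[:2]-p[:2]))
for q in(A(160,352),A(212,345),B(430,167),B(490,165)): print("orange tail top",Rm.T@(p2w(*q,.040)[:2]-p[:2]))
print("nose foot",[Rm.T@(p2w(*q,.022)[:2]-p[:2]) for q in (B(452,355),B(520,351))])
print("blue strip ctr",p2w(*M(84.5,216),.022))
b=[P(M(72,114),55,15,18),P(M(130,124),55,-15,18),P(M(38,316),-55,17,0),P(M(97,323),-55,-17,0)]
p,r=fit(b,[.48,0,0]);print("blue",p,r.round(1))
b=[P(M(87,146),38,6,22),P(M(106,148),38,-6,22),P(M(63,283),-38,6,22),P(M(83,287),-38,-6,22)]
p,r=fit(b,[.48,0,0]);print("strip",p,r.round(1))
t=[P(M(420,35),84,53,18),P(M(610,56),84,-53,18),P(M(585,360),-84,-53,18),P(M(390,340),-84,53,18)]
p,r=fit(t,[.48,-.3,0]);print("tray",p,r.round(1))
t=[P(M(385,378),23,55,28),P(M(590,385),23,-55,28),P(M(590,462),-23,-55,28),P(M(388,464),-23,55,28)]
p,r=fit(t,[.48,-.3,0]);print("trough",p,r.round(1))
print("jar",p2w(*M(232,151),.045),"bottle cap",p2w(*M(208,317),.105))
print("tcp R",rot(env.sense()["tcp_rot"]).round(3))
E
```

```text
top [0.6454 0.2308 0.1224] [ 0.4 -0.8 -0.4  0.4 -0.6 -0.9  0.5  1.2]
scene [0.6459 0.2339 0.1274] [ 0.3 -1.2  0.7 -0.4 -0.6  0.1 -0.4  1.7]
both [0.6457 0.2326 0.1259] [-0.3 -0.9 -0.7  0.2 -1.3 -0.9  0.2  1.2 -0.  -1.3  0.2 -0.6 -0.9  0.1
 -0.9  1.6]
line in reader [0.00074372 0.0314408 ]
line in reader [ 0.00014494 -0.04571417]
line in reader [ 0.00142883 -0.04424226]
line in reader [-7.08764429e-07  3.30122230e-02]
orange tail top [-0.11603875  0.01114366]
orange tail top [-0.11673252 -0.02132703]
orange tail top [-0.11745783 -0.01833928]
orange tail top [-0.11881064  0.01492823]
nose foot [array([-0.01138907, -0.01697228]), array([-0.01362   ,  0.01926841])]
blue strip ctr [ 0.4905661  -0.05083111  0.022     ]
blue [ 0.49034503 -0.05048071 -0.19651037] [ 0.3 -0.  -0.3 -0.2 -0.2 -0.2  0.2  0.4]
strip [ 0.49071909 -0.05099606 -0.1956207 ] [-0.3 -0.1  0.3  0.1 -0.2  0.   0.2 -0. ]
tray [ 0.49496874 -0.27642889 -0.14198003] [-0.4 -0.2  0.3 -0.1  0.2  0.3 -0.2 -0. ]
trough [ 0.37356385 -0.26141192 -0.04048571] [-0.2 -0.1  0.3 -1.   0.5  0.9 -0.6  0.1]
jar [ 0.52015604 -0.13048122  0.045     ] bottle cap [ 0.42739264 -0.11233106  0.105     ]
tcp R [[-0.001  0.38  -0.925]
 [ 0.001 -0.925 -0.38 ]
 [-1.    -0.001  0.   ]]
```

```bash
cat > go.py <<'E'
from h import *
import sys
RD=np.array([.6457,.231,.1245])   # reader x,y,yaw
def rd(x,y=0): c,s=np.cos(RD[2]),np.sin(RD[2]); return RD[0]+c*x-s*y,RD[1]+s*x+c*y
def plan(x,y,z,yaw,s=None):
    s=s or env.sense(); Q=rot(s["tcp_rot"])
    yd=np.array([np.sin(yaw),-np.cos(yaw),0]); xd=np.array([0,0,-1.]); T=np.c_[xd,yd,np.cross(xd,yd)]
    rv=np.degrees(R.from_matrix(Q.T@T).as_rotvec())
    print("turn",rv.round(2),"then shift cm",(100*T.T@(np.array([x,y,z])-s["tcp_pos"])).round(2),"t",s["t"],"F",s["contact_force"].round(1),"open",round(s["opening"],4))
E
python3 -c "
from go import *
plan(*rd(-.1),.12,RD[2])"
```

```text
turn [15.2   0.02  0.08] then shift cm [ 11.05 -84.81 -37.94] t 0.2 F [-0.4  0.3  0.7] open 0.0853
```

Emit:
jog_arm:
  increments:
    - [[0, 0, -1], [7.6, 0, 0], 0.3]
    - [[0, 0, -1], [7.6, 0, 0], 0.3]
    - [[0, -4.4, -2], [0, 0, 0], 0.3]
    - [[0, -4.4, -2], [0, 0, 0], 0.3]
    - [[0, -4.4, -2], [0, 0, 0], 0.3]
    - [[0, -4.4, -2], [0, 0, 0], 0.3]
    - [[0, -4.4, -2], [0, 0, 0], 0.3]
    - [[0, -4.4, -2], [0, 0, 0], 0.3]
    - [[0, -4.4, -2], [0, 0, 0], 0.3]
    - [[0, -4.4, -2], [0, 0, 0], 0.3]
    - [[0, -4.4, -2], [0, 0, 0], 0.3]
    - [[0, -4.4, -2], [0, 0, 0], 0.3]
    - [[0, -4.4, -2], [0, 0, 0], 0.3]
    - [[0, -4.4, -2], [0, 0, 0], 0.3]
    - [[0, -4.4, -2], [0, 0, 0], 0.3]
    - [[0, -4.4, -2], [0, 0, 0], 0.3]
    - [[0, -4.4, -2], [0, 0, 0], 0.3]
    - [[0, -4.4, -2], [0, 0, 0], 0.3]
    - [[0, -4.4, -2], [0, 0, 0], 0.3]
    - [[0, 0, 0], [0, 0, 0], 0.3]

```text
t: 2.2
tcp_pos: [0.5408, 0.1297, 0.2317]
tcp_rot: [0.046, 0.707, 0.05, -0.704]
contact_force: [0.2, 1.1, -0.1]
opening: 0.0599
```

```bash
python3 -c "
from go import *
plan(*rd(-.1),.12,RD[2])"
```

```text
turn [ 0.67 -0.24  0.3 ] then shift cm [11.17 -8.75 -1.67] t 2.2 F [ 0.2  1.1 -0.1] open 0.0599
```

Emit:
jog_arm:
  increments:
    - [[1, -3, -0.6], [0.7, 0, 0], 0.4]
    - [[3, -3, -0.6], [0, 0, 0], 0.4]
    - [[4, -2.7, -0.5], [0, 0, 0], 0.4]
    - [[3.2, 0, 0], [0, 0, 0], 0.4]
    - [[0, 0, 0], [0, 0, 0], 0.4]
    - [[0, 0, 0], [0, 0, 0], 0.4]

```text
t: 2.8
tcp_pos: [0.5455, 0.2073, 0.1192]
tcp_rot: [-0.04, -0.706, -0.039, 0.706]
contact_force: [0.8, -0.2, 0.4]
opening: 0.0513
```

Run:
```python
from go import *
plan(*rd(-.1),.029,RD[2])
t=env.capture("top"); s=env.capture("scene")
a=crop(t,195,140,260,265,4.8); b=crop(s,388,195,448,305,5)
W=np.zeros((600,640,3),np.uint8); W[:600,:312]=a[:600,:312]; W[:550,330:630]=b; cv2.imwrite("pics/reader2.png",W)
```

```text
turn [-0.76  0.08 -0.07] then shift cm [ 9.02 -1.11 -0.24] t 2.8 F [ 0.8 -0.2  0.4] open 0.0513
```

View pics/reader2.png

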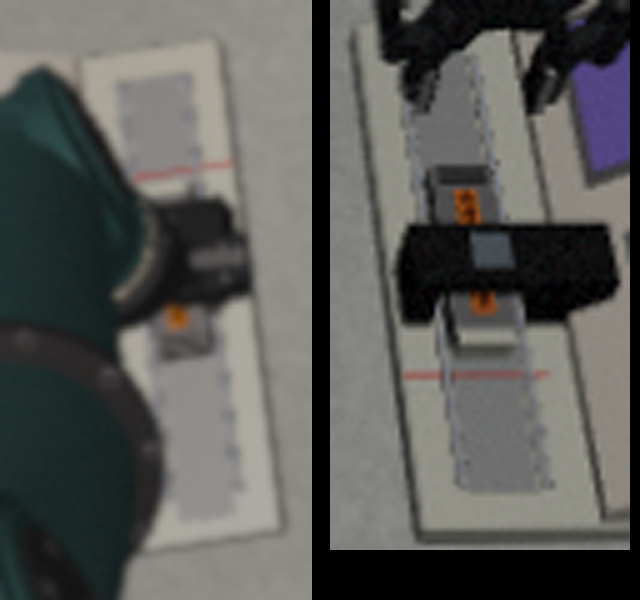

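The tips straddle the track at (418,105) and (540,105) in the scene half, and the orange tail is clear at (460,170). I'll descend and grip.

Emit:
jog_arm:
  increments:
    - [[1, -1.1, -0.2], [-0.7, 0, 0], 0.3]
    - [[3, 0, 0], [0, 0, 0], 0.3]
    - [[3, 0, 0], [0, 0, 0], 0.3]
    - [[1.5, 0, 0], [0, 0, 0], 0.3]
    - [[0.5, 0, 0], [0, 0, 0], 0.3]
    - [[0, 0, 0], [0, 0, 0], 0.3]

```text
t: 3.5
tcp_pos: [0.5466, 0.2199, 0.0293]
tcp_rot: [-0.044, -0.706, -0.044, 0.706]
contact_force: [-0.1, 0.2, 1.1]
opening: 0.06
```

Emit:
jog_arm:
  increments:
    - [[0, 0, 0], [0, 0, 0], 0.6]
    - [[0, 0, 0], [0, 0, 0], 0.8]
    - [[0, 0, 0], [0, 0, 0], 1]
    - [[0, 0, 0], [0, 0, 0], 1]
    - [[0, 0, 0], [0, 0, 0], 1]
    - [[0, 0, 0], [0, 0, 0], 1]

```text
t: 4.1
tcp_pos: [0.5475, 0.2201, 0.0309]
tcp_rot: [0.044, 0.707, 0.044, -0.705]
contact_force: [-1.4, -0.4, 6.7]
opening: 0.032
```

```bash
python3 -c "
from go import *
plan(*rd(-.167),.029,RD[2])"
```

```text
turn [-0.02 -0.15  0.04] then shift cm [0.19 0.14 6.82] t 4.1 F [-1.4 -0.4  6.7] open 0.032
```

Emit:
jog_arm:
  increments:
    - [[-0.3, 0, 0.3], [0, 0, 0], 1]
    - [[0, 0, 1], [0, 0, 0], 1]
    - [[0, 0, 1], [0, 0, 0], 1]
    - [[0, 0, 1], [0, 0, 0], 1]
    - [[0, 0, 1], [0, 0, 0], 1]
    - [[0, 0, 1], [0, 0, 0], 1]
    - [[0, 0, 1], [0, 0, 0], 1]
    - [[0, 0, 0.8], [0, 0, 0], 1]
    - [[0, 0, 0], [0, 0, 0], 1]

```text
t: 5.0
tcp_pos: [0.4741, 0.2106, 0.0322]
tcp_rot: [-0.045, -0.705, -0.044, 0.706]
contact_force: [0.3, -0.5, -0.1]
opening: 0.0325
```

Run:
```python
from go import *
s=env.capture("scene");cv2.imwrite("pics/r3.png",crop(s,370,150,470,305,3.8))
plan(*rd(-.167),.029,RD[2])
```

```text
turn [ 0.03  0.02 -0.01] then shift cm [ 0.33  0.12 -0.46] t 5.05 F [-0.2  0.4 -0.5] open 0.0324
```

View pics/r3.png

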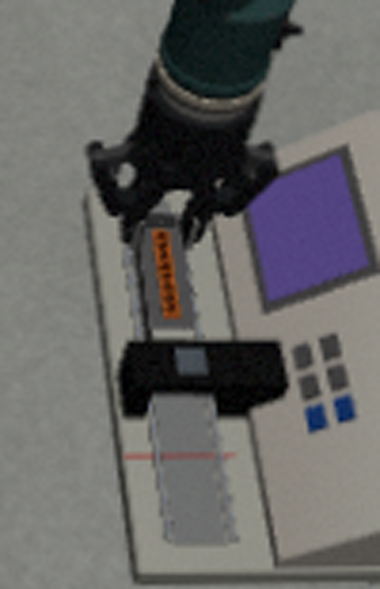

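Orange is clear of the bridge: strip at (165,275), bridge at (200,375), red line at (180,457). The nose is out too. Next I'll lift and carry it to the tray.

Emit:
jog_arm:
  increments:
    - [[-1, 0, 0], [0, 0, 0], 1]
    - [[-3, 0, 0], [0, 0, 0], 1]
    - [[-4, 0, 0], [0, 0, 0], 1]
    - [[-4, 0, 0], [0, 0, 0], 1]
    - [[-4, 0, 0], [0, 0, 0], 1]
    - [[0, 0, 0], [0, 0, 0], 1]

```text
t: 5.65
tcp_pos: [0.4803, 0.2127, 0.1984]
tcp_rot: [0.042, 0.71, 0.046, -0.702]
contact_force: [1.2, 0.8, -0.5]
opening: 0.0318
```

Run:
```python
from go import *
y=-.142; plan(.495-.037*np.cos(y),-.2765-.037*np.sin(y),.10,y)
s=env.capture("scene");cv2.imwrite("pics/r4.png",crop(s,350,80,490,220,4))
```

```text
turn [15.22 -0.66  0.35] then shift cm [ 9.84 48.22 -4.68] t 5.65 F [ 1.2  0.8 -0.5] open 0.0318
```

View pics/r4.png

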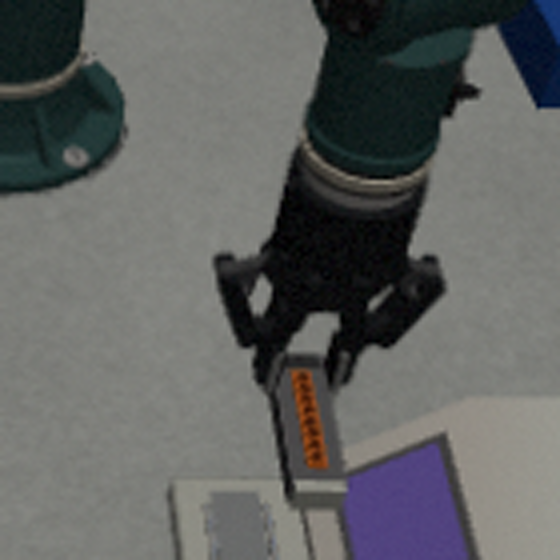

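The orange carrier is held, looks level, and hangs at (310,430).

Emit:
jog_arm:
  increments:
    - [[0, 1, 0], [5, 0, 0], 1]
    - [[0, 2, 0], [5.2, 0, 0], 1]
    - [[0, 4, 0], [5, 0, 0], 1]
    - [[0, 4, 0], [0, 0, 0], 1]
    - [[0, 4, 0], [0, 0, 0], 1]
    - [[0, 4, -0.7], [0, 0, 0], 1]
    - [[0, 4, -1], [0, 0, 0], 1]
    - [[0, 4, -1], [0, 0, 0], 1]
    - [[0, 4, -1], [0, 0, 0], 1]
    - [[0, 4, -1], [0, 0, 0], 1]
    - [[0, 4, 0], [0, 0, 0], 1]
    - [[0, 4, 0], [0, 0, 0], 1]
    - [[2, 3, 0], [0, 0, 0], 1]
    - [[3, 2, 0], [0, 0, 0], 1]
    - [[3, 0, 0], [0, 0, 0], 1]
    - [[0, 0, 0], [0, 0, 0], 1]
    - [[0, 0, 0], [0, 0, 0], 1]

```text
t: 7.4
tcp_pos: [0.4641, -0.2709, 0.1116]
tcp_rot: [0.05, -0.704, 0.049, 0.706]
contact_force: [-0.3, 0.1, -1.1]
opening: 0.0324
```

Run:
```python
from go import *
y=-.142; plan(.495-.037*np.cos(y),-.2765-.037*np.sin(y),.018,y)
```

```text
turn [0.09 0.15 0.06] then shift cm [9.36 0.12 0.56] t 7.4 F [-0.3  0.1 -1.1] open 0.0324
```

Emit:
jog_arm:
  increments:
    - [[3, 0.1, 0.5], [0, 0, 0], 1]
    - [[3, 0, 0], [0, 0, 0], 1]
    - [[2, 0, 0], [0, 0, 0], 1]
    - [[0.8, 0, 0], [0, 0, 0], 1]
    - [[0.4, 0, 0], [0, 0, 0], 1]
    - [[0, 0, 0], [0, 0, 0], 1]
    - [[0, 0, 0], [0, 0, 0], 1]

```text
t: 8.1
tcp_pos: [0.4606, -0.2721, 0.0214]
tcp_rot: [-0.049, 0.706, -0.05, -0.705]
contact_force: [-0.7, -0.7, -1.4]
opening: 0.032
```

Run:
```python
from go import *
y=-.142; plan(.495-.037*np.cos(y),-.2765-.037*np.sin(y),.0155,y)
s=env.capture("scene");cv2.imwrite("pics/r5.png",crop(s,190,130,330,230,5))
```

```text
turn [ 0.09 -0.12 -0.04] then shift cm [ 0.59 -0.05  0.24] t 8.1 F [-0.7 -0.7 -1.4] open 0.032
```

View pics/r5.png

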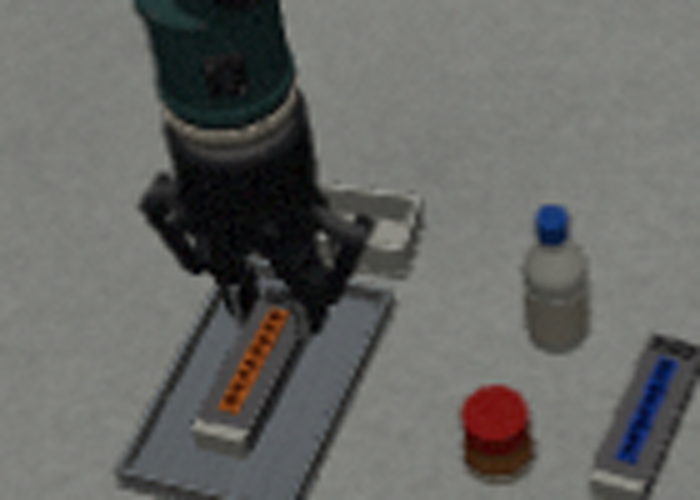

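The orange carrier is over the tray, centred at about (245,370), with the trough untouched behind it. I'll set it down and release.

Emit:
jog_arm:
  increments:
    - [[0.3, 0, 0.2], [0, 0, 0], 1]
    - [[0.3, 0, 0], [0, 0, 0], 1]
    - [[0, 0, 0], [0, 0, 0], 1]
    - [[0, 0, 0], [0, 0, 0], 0.7]
    - [[0, 0, 0], [0, 0, 0], 0.35]
    - [[0, 0, 0], [0, 0, 0], 0.35]
    - [[0, 0, 0], [0, 0, 0], 0.35]
    - [[-2, 0, 0], [0, 0, 0], 0.35]
    - [[-4, 0, 0], [0, 0, 0], 0.35]
    - [[-4, 0, 0], [0, 0, 0], 0.35]
    - [[-4, 0, 0], [0, 0, 0], 0.35]
    - [[-3, 0, 0], [0, 0, 0], 0.35]
    - [[0, 0, 0], [0, 0, 0], 0.35]

```text
t: 9.45
tcp_pos: [0.4604, -0.273, 0.1886]
tcp_rot: [-0.049, 0.708, -0.051, -0.702]
contact_force: [1.4, -0.8, 0.1]
opening: 0.0559
```

Run:
```python
from go import *
plan(.4905,-.0508,.18,-.196)
```

```text
turn [ 3.15 -0.51 -0.15] then shift cm [  0.86 -22.38   1.37] t 9.45 F [ 1.4 -0.8  0.1] open 0.0559
```

Emit:
jog_arm:
  increments:
    - [[0, -2, 0.1], [3.1, 0, 0], 0.4]
    - [[0, -4, 0.2], [0, 0, 0], 0.4]
    - [[0, -4, 0.3], [0, 0, 0], 0.4]
    - [[0, -4, 0.3], [0, 0, 0], 0.4]
    - [[0, -4, 0.3], [0, 0, 0], 0.4]
    - [[0, -4.4, 0.2], [0, 0, 0], 0.4]
    - [[1, 0, 0], [0, 0, 0], 0.4]
    - [[0, 0, 0], [0, 0, 0], 0.4]
    - [[0, 0, 0], [0, 0, 0], 0.4]

```text
t: 10.35
tcp_pos: [0.4853, -0.0501, 0.1735]
tcp_rot: [0.069, -0.703, 0.07, 0.704]
contact_force: [0.1, -1.1, -0.2]
opening: 0.0514
```

Run:
```python
from go import *
plan(.4905,-.0508,.013,-.196)
s=env.capture("scene");cv2.imwrite("pics/r6.png",crop(s,190,130,350,230,5))
```

```text
turn [-0.03  0.12 -0.07] then shift cm [16.05 -0.04 -0.52] t 10.35 F [ 0.1 -1.1 -0.2] open 0.0514
```

View pics/r6.png

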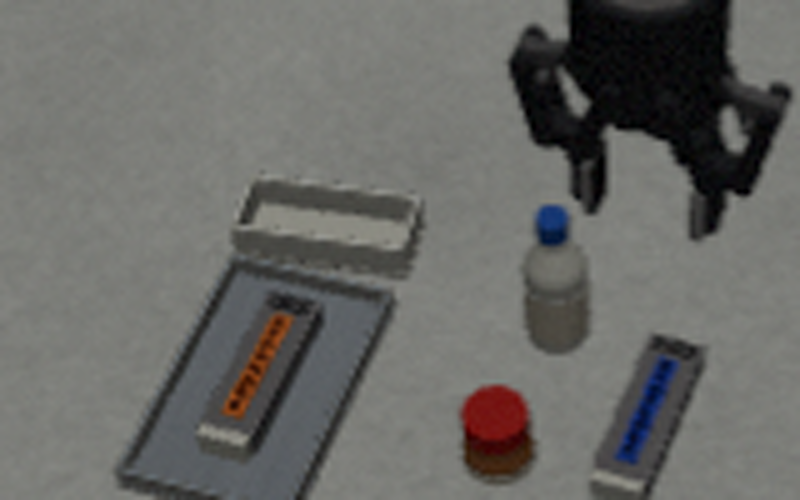

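Orange lies flat in the tray at (260,370). The open fingers fit between the bottle (555,290) and jar (495,430). I'll descend on the middle of the blue carrier.

Emit:
jog_arm:
  increments:
    - [[3, 0, -0.6], [0, 0, 0], 0.4]
    - [[4, 0, -0.1], [0, 0, 0], 0.4]
    - [[4, 0, 0], [0, 0, 0], 0.4]
    - [[3, 0, 0], [0, 0, 0], 0.4]
    - [[1.5, 0, 0], [0, 0, 0], 0.4]
    - [[0.5, 0, 0], [0, 0, 0], 0.4]
    - [[0, 0, 0], [0, 0, 0], 0.4]

```text
t: 11.1
tcp_pos: [0.4929, -0.0517, 0.014]
tcp_rot: [0.069, -0.703, 0.07, 0.704]
contact_force: [1.0, 0.3, 0.4]
opening: 0.0509
```

Emit:
jog_arm:
  increments:
    - [[0, 0, 0], [0, 0, 0], 0.6]
    - [[0, 0, 0], [0, 0, 0], 0.8]
    - [[0, 0, 0], [0, 0, 0], 1]
    - [[0, 0, 0], [0, 0, 0], 1]
    - [[0, 0, 0], [0, 0, 0], 1]
    - [[0, 0, 0], [0, 0, 0], 1]
    - [[-0.5, 0, 0], [0, 0, 0], 1]
    - [[-1.5, 0, 0], [0, 0, 0], 1]
    - [[-3, 0, 0], [0, 0, 0], 1]
    - [[-4, 0, 0], [0, 0, 0], 1]
    - [[-4, 0, 0], [0, 0, 0], 1]
    - [[-4, 0, 0], [0, 0, 0], 1]
    - [[0, 0, 0], [0, 0, 0], 1]

```text
t: 12.4
tcp_pos: [0.4968, -0.0503, 0.1897]
tcp_rot: [-0.069, 0.708, -0.068, -0.7]
contact_force: [1.2, 0.1, -0.4]
opening: 0.0305
```

Run:
```python
from go import *
plan(*rd(-.15),.1,RD[2])
```

```text
turn [-18.29  -0.67   0.03] then shift cm [  8.97 -26.06  -3.27] t 12.4 F [ 1.2  0.1 -0.4] open 0.0305
```

Emit:
jog_arm:
  increments:
    - [[0, -1, 0], [-6, 0, 0], 1]
    - [[0, -3, -0.4], [-6, 0, 0], 1]
    - [[0, -4, -0.6], [-6.3, 0, 0], 1]
    - [[0, -4, -0.6], [0, 0, 0], 1]
    - [[0, -4, -0.6], [0, 0, 0], 1]
    - [[0, -4, -0.6], [0, 0, 0], 1]
    - [[1, -4, -0.4], [0, 0, 0], 1]
    - [[2, -2, 0], [0, 0, 0], 1]
    - [[3, 0, 0], [0, 0, 0], 1]
    - [[3, 0, 0], [0, 0, 0], 1]
    - [[0, 0, 0], [0, 0, 0], 1]
    - [[0, 0, 0], [0, 0, 0], 1]

```text
t: 13.6
tcp_pos: [0.5061, 0.2102, 0.0941]
tcp_rot: [-0.044, -0.705, -0.044, 0.706]
contact_force: [-0.2, 0.6, 0.1]
opening: 0.0302
```

Run:
```python
from go import *
plan(*rd(-.147),.0365,RD[2])
s=env.capture("scene");cv2.imwrite("pics/r7.png",crop(s,375,165,455,275,5.4))
```

```text
turn [ 0.    0.09 -0.03] then shift cm [ 5.76 -0.33  0.59] t 13.6 F [-0.2  0.6  0.1] open 0.0302
```

View pics/r7.png

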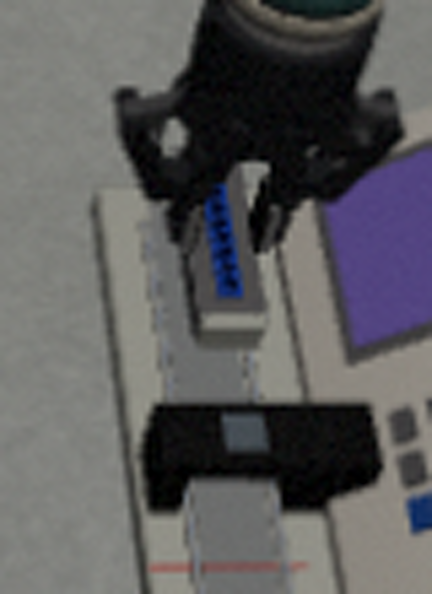

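The blue carrier is over the bay, level, nose at (234,315) towards the bridge at (260,450). Next I'll check its lateral alignment with the rails.

Run:
```python
from go import *
B=lambda u,v:("scene",375+u/5.4-.4,165+v/5.4-.4)
c,s=np.cos(RD[2]),np.sin(RD[2]); Rm=np.array([[c,-s],[s,c]])
f=lambda u,v,z:(1e3*(Rm.T@(p2w(*B(u,v),z)[:2]-RD[:2]))).round(1)
print("nose top",f(199,317,.0975),f(267,313,.0975),"bottom",f(204,349,.0795),f(265,345,.0795))
print("tcp",1e3*Rm.T@(env.sense()["tcp_pos"][:2]-RD[:2]))
print("rails",f(163,370,.025),f(252,370,.025), f(150,250,.025),f(190,520,.025),f(287,520,.025))
print("deck front edges",f(95,200,.022),f(145,590,.022),f(280,270,.022),f(340,590,.022))
```

```text
nose top [-93.1 -20.1] [-95.5  13.2] bottom [-86.7 -15.1] [-89.1  15. ]
tcp [-140.16719025   -3.16426159]
rails [-110.4  -22.9] [-110.5   22.8] [-186.2  -20.5] [-23.5 -20.2] [-23.4  27.4]
deck front edges [-221.7  -45.6] [ 12.9 -45.8] [-175.6   48. ] [13.2 48.2]
```

Emit:
jog_arm:
  increments:
    - [[2, -0.4, 0.4], [0, 0, 0], 1]
    - [[2, 0, 0], [0, 0, 0], 1]
    - [[0.6, 0, 0], [0, 0, 0], 1]
    - [[0, 0, 0], [0, 0, 0], 1]
    - [[0.3, 0, 0], [0, 0, 0], 1]
    - [[0.3, 0, 0], [0, 0, 0], 1]
    - [[0, 0, 0], [0, 0, 0], 1]
    - [[0, 0, 0], [0, 0, 0], 1]

```text
t: 14.45
tcp_pos: [0.5024, 0.214, 0.0426]
tcp_rot: [0.044, 0.706, 0.044, -0.706]
contact_force: [-0.5, -0.2, 0.0]
opening: 0.0299
```

Run:
```python
from go import *
plan(*rd(-.147,.0008),.0365,RD[2]); print(env.sense()["moment"].round(2))
```

```text
turn [ 0.   -0.03  0.01] then shift cm [0.61 0.01 0.27] t 14.45 F [-0.5 -0.2  0. ] open 0.0299
[ 0.04 -0.07 -0.01]
```

Emit:
jog_arm:
  increments:
    - [[0.2, 0, 0], [0, 0, 0], 1]
    - [[0.15, 0, 0], [0, 0, 0], 1]
    - [[0.15, 0, 0], [0, 0, 0], 1]
    - [[0, 0, 0], [0, 0, 0], 1]
    - [[0, 0, 0], [0, 0, 0], 1]

```text
t: 14.95
tcp_pos: [0.5022, 0.214, 0.0378]
tcp_rot: [-0.044, -0.706, -0.044, 0.706]
contact_force: [-1.1, -0.3, 5.1]
opening: 0.0303
```

Run:
```python
from go import *
plan(*rd(-.147,.0008),.0365,RD[2]); print(env.sense()["moment"].round(2))
```

```text
turn [-0.  0. -0.] then shift cm [0.13 0.01 0.25] t 14.95 F [-1.1 -0.3  5.1] open 0.0303
[-0.1   0.18 -0.05]
```

Emit:
jog_arm:
  increments:
    - [[0, 0, 0], [0, 0, 0], 0.7]
    - [[0, 0, 0], [0, 0, 0], 0.4]
    - [[0, 0, 0], [0, 0, 0], 0.4]
    - [[-0.2, 0, 0], [0, 0, 0], 0.4]
    - [[0, 0, 1], [0, 0, 0], 0.4]
    - [[0, 0, 1], [0, 0, 0], 0.4]
    - [[0, 0, 1], [0, 0, 0], 0.4]
    - [[0, 0, 1], [0, 0, 0], 0.4]
    - [[0, 0, 0.5], [0, 0, 0], 0.4]
    - [[0, 0, 0], [0, 0, 0], 0.4]

```text
t: 15.95
tcp_pos: [0.4562, 0.2082, 0.0393]
tcp_rot: [-0.044, -0.705, -0.044, 0.706]
contact_force: [0.5, 0.2, -1.1]
opening: 0.0512
```

Run:
```python
from go import *
plan(*rd(-.1915,.0008),.034,RD[2])
s=env.capture("scene");cv2.imwrite("pics/r8.png",crop(s,385,155,455,280,4.8))
```

```text
turn [ 0.05  0.07 -0.02] then shift cm [0.53 0.01 0.06] t 15.95 F [ 0.5  0.2 -1.1] open 0.0512
```

View pics/r8.png

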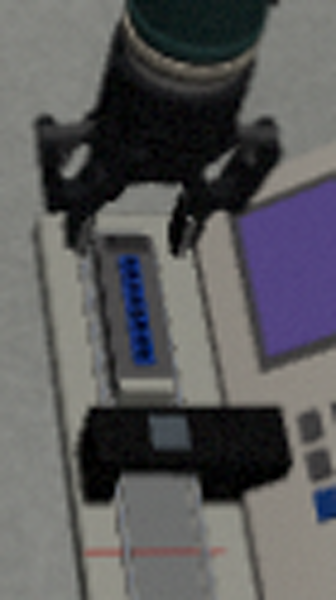

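The blue carrier lies between the rails: nose top edge at about (147,391), tail at (127,236), just before the bridge.

Run:
```python
from go import *
B=lambda u,v:("scene",385+u/4.8-.4,155+v/4.8-.4)
c,s=np.cos(RD[2]),np.sin(RD[2]); Rm=np.array([[c,-s],[s,c]])
f=lambda u,v,z:(1e3*(Rm.T@(p2w(*B(u,v),z)[:2]-RD[:2]))).round(1)
print("nose top",f(122,392,.04),f(174,390,.04),"tail",f(104,237,.04),f(150,235,.04),"strip",f(120,256,.044),f(137,256,.044),f(137,363,.044),f(156,361,.044))
print("line",f(84,553,.022),f(226,551,.022))
```

```text
nose top [-90.5 -13.7] [-91.8  15.9] tail [-199.6  -10.2] [-201.3   17.6] strip [-182.6   -3.6] [-182.7    6.5] [-107.3   -3.7] [-108.7    7.3]
line [  1.1 -42.8] [ 0.1 34.8]
```

Emit:
jog_arm:
  increments:
    - [[0.6, 0, 0], [0, 0, 0], 0.4]
    - [[0, 0, 0], [0, 0, 0], 0.4]
    - [[0, 0, 0], [0, 0, 0], 0.6]
    - [[0, 0, 0], [0, 0, 0], 0.8]
    - [[0, 0, 0], [0, 0, 0], 1]
    - [[0, 0, 0], [0, 0, 0], 1]
    - [[0, 0, 0], [0, 0, 0], 1]
    - [[0, 0, 0], [0, 0, 0], 1]

```text
t: 16.8
tcp_pos: [0.4579, 0.2084, 0.0334]
tcp_rot: [0.044, 0.706, 0.044, -0.706]
contact_force: [1.1, -0.4, 3.1]
opening: 0.0318
```

Run:
```python
from go import *
plan(*rd(-.099,.0008),.034,RD[2])
```

```text
turn [-0.01 -0.03  0.01] then shift cm [-0.06  0.01 -9.02] t 16.8 F [ 1.1 -0.4  3.1] open 0.0318
```

Emit:
jog_arm:
  increments:
    - [[-0.1, 0, -0.5], [0, 0, 0], 1]
    - [[0, 0, -0.8], [0, 0, 0], 1]
    - [[0, 0, -0.8], [0, 0, 0], 1]
    - [[0, 0, -0.8], [0, 0, 0], 1]
    - [[0, 0, -0.8], [0, 0, 0], 1]
    - [[0, 0, -0.8], [0, 0, 0], 1]
    - [[0, 0, -0.8], [0, 0, 0], 1]
    - [[0, 0, -0.8], [0, 0, 0], 1]
    - [[0, 0, -0.8], [0, 0, 0], 1]
    - [[0, 0, -0.8], [0, 0, 0], 1]
    - [[0, 0, -0.5], [0, 0, 0], 1]
    - [[0, 0, 0], [0, 0, 0], 1]
    - [[0, 0, 0], [0, 0, 0], 1]
    - [[0, 0, 0], [0, 0, 0], 1]

```text
t: 18.2
tcp_pos: [0.5382, 0.2184, 0.0342]
tcp_rot: [-0.044, -0.705, -0.044, 0.706]
contact_force: [-1.3, -0.8, 1.0]
opening: 0.0322
```

Run:
```python
from go import *
plan(*rd(-.099,.0008),.034,RD[2])
ims=[env.capture("scene") for _ in range(6)]
s=np.mean(ims,0).astype(np.uint8);cv2.imwrite("pics/s9.png",s);cv2.imwrite("pics/r9.png",crop(s,395,240,445,285,12))
```

```text
turn [ 0.02  0.06 -0.01] then shift cm [ 0.02  0.01 -0.92] t 18.2 F [-1.3 -0.8  1. ] open 0.0322
```

View pics/r9.png

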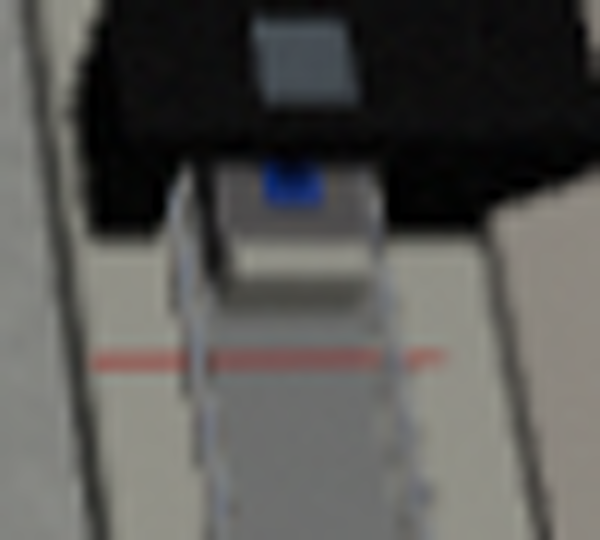

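The nose is past the bridge: top front edge at about (300,278), foot at about (300,305), red line at about (300,359) in the 12x crop. I'll work out the remaining gap.

```bash
cat > prof.py <<'E'
from go import *
def prof(s):
    # sample image along reader x on deck plane (z=.022), averaged over y -12..12; and at top plane z=.040, strip z=.044
    out=[]
    for z,x0,x1,ys,ch in((.022,-.03,.008,np.linspace(-.011,.011,23),"grey"),(.040,-.03,.008,np.linspace(-.011,.011,23),"grey"),(.044,-.045,-.005,np.linspace(-.003,.003,7),"blue"),(.022,-.02,.02,np.r_[np.linspace(-.037,-.027,8)],"red"),(.022,-.02,.02,np.linspace(.026,.032,6),"red"),(.022,-.02,.02,np.linspace(-.012,.012,8),"red")):
        xs=np.arange(x0,x1,.001); v=[]
        for x in xs:
            q=np.array([w2p("scene",[*rd(x,y+.001),z]) for y in ys],np.float32)
            c=cv2.remap(s,q[None,:,0],q[None,:,1],cv2.INTER_LINEAR)[0].astype(float).mean(0)
            v.append({"grey":c.mean(),"blue":c[0]-c[2],"red":c[2]-c[:2].mean()}[ch])
        out.append((z,ch,xs,np.array(v)))
    return out
def show(o):
    for z,ch,xs,v in o: print(z,ch,int(round(xs[0]*1e3)),v.round(0).astype(int).tolist())
E
python3 - <<'E'
from prof import *
show(prof(cv2.imread("pics/s9.png")))
B=lambda u,v:("scene",395+u/12-.46,240+v/12-.46)
c,s=np.cos(RD[2]),np.sin(RD[2]); Rm=np.array([[c,-s],[s,c]])
f=lambda u,v,z:(1e3*(Rm.T@(p2w(*B(u,v),z)[:2]-RD[:2]))).round(1)
print("foot",f(300,305,.022),"top",f(300,278,.04),"strip",f(293,206,.044),"line",f(300,358.5,.022),f(95,362,.022),f(440,356,.022))
E
```

```text
0.022 grey -30 [93, 101, 110, 118, 124, 131, 129, 125, 120, 110, 99, 87, 82, 77, 73, 74, 75, 77, 83, 89, 95, 100, 104, 109, 109, 109, 109, 105, 102, 99, 99, 99, 100, 104, 107, 109, 109, 109]
0.04 grey -30 [69, 71, 71, 72, 73, 75, 76, 79, 82, 85, 92, 103, 114, 123, 130, 138, 138, 132, 127, 116, 103, 90, 84, 79, 74, 75, 77, 78, 85, 91, 97, 101, 105, 109, 109, 109, 108, 104]
0.044 blue -45 [0, 0, 0, 0, -1, 0, 1, 7, 13, 20, 29, 39, 49, 59, 70, 78, 78, 78, 75, 54, 35, 18, 11, 4, -1, -2, -2, -3, -5, -5, -6, -8, -8, -9, -9, -8, -7, -7, -6, -6]
0.022 red -20 [5, 6, 5, 5, 5, 5, 5, 5, 5, 5, 5, 5, 5, 5, 5, 5, 6, 16, 25, 35, 39, 43, 42, 29, 14, 5, 5, 6, 6, 6, 5, 5, 5, 5, 5, 5, 5, 5, 5, 5]
0.022 red -20 [5, 4, 4, 4, 4, 4, 4, 5, 5, 5, 5, 5, 5, 5, 5, 5, 5, 14, 25, 36, 32, 28, 24, 17, 11, 5, 5, 5, 5, 5, 5, 4, 4, 4, 4, 5, 5, 5, 5, 5]
0.022 red -20 [3, 3, 3, 3, 3, 3, 2, 2, 1, 1, 0, 0, 0, 0, 0, 0, 0, 11, 21, 31, 30, 29, 26, 16, 6, -1, -1, -1, -1, -1, -1, 0, -1, 0, 0, -1, -1, -1, -1, -1]
foot [-13.    4.8] top [-9.7  0.7] strip [-25.1   0.5] line [0.1 2.9] [  0.9 -41.9] [-0.4 33.7]
```

Emit:
jog_arm:
  increments:
    - [[0, 0, -0.3], [0, 0, 0], 1]
    - [[0, 0, -0.3], [0, 0, 0], 1]
    - [[0, 0, -0.1], [0, 0, 0], 1]
    - [[0, 0, 0], [0, 0, 0], 1]
    - [[0, 0, 0], [0, 0, 0], 1]
    - [[0, 0, 0], [0, 0, 0], 1]

```text
t: 19.1
tcp_pos: [0.5457, 0.2194, 0.0343]
tcp_rot: [-0.044, -0.706, -0.044, 0.706]
contact_force: [0.4, -0.4, -0.6]
opening: 0.032
```

Run:
```python
from prof import *
plan(*rd(-.099,.0008),.034,RD[2])
s=np.mean([env.capture("scene") for _ in range(6)],0).astype(np.uint8);cv2.imwrite("pics/s10.png",s); show(prof(s))
```

```text
turn [ 0.    0.01 -0.  ] then shift cm [ 0.03  0.01 -0.17] t 19.1 F [ 0.4 -0.4 -0.6] open 0.032
0.022 grey -30 [73, 74, 75, 76, 76, 76, 81, 88, 95, 104, 114, 124, 128, 131, 134, 128, 120, 113, 100, 87, 73, 72, 73, 73, 78, 83, 88, 90, 92, 94, 96, 98, 100, 103, 107, 110, 109, 110]
0.04 grey -30 [59, 59, 61, 62, 64, 65, 66, 68, 70, 72, 73, 75, 77, 78, 78, 78, 82, 89, 96, 106, 117, 128, 133, 137, 141, 134, 125, 116, 101, 86, 73, 73, 73, 75, 80, 85, 90, 92]
0.044 blue -45 [0, 1, 0, 0, 0, 0, 2, 10, 19, 29, 41, 55, 67, 71, 75, 78, 70, 62, 57, 62, 67, 72, 79, 86, 86, 72, 58, 44, 26, 9, -2, -2, -2, -2, -3, -4, -5, -6, -7, -8]
0.022 red -20 [5, 5, 5, 5, 5, 5, 5, 5, 5, 5, 5, 5, 5, 5, 5, 4, 6, 16, 25, 34, 39, 43, 43, 28, 14, 5, 5, 6, 6, 6, 5, 5, 5, 5, 5, 5, 6, 5, 5, 5]
0.022 red -20 [5, 4, 4, 5, 5, 5, 4, 4, 4, 5, 5, 5, 4, 4, 4, 4, 4, 14, 25, 36, 32, 28, 24, 18, 11, 6, 5, 5, 5, 5, 5, 5, 5, 5, 5, 5, 5, 5, 5, 5]
0.022 red -20 [3, 4, 4, 4, 5, 4, 4, 4, 3, 3, 3, 3, 2, 2, 2, 2, 2, 12, 23, 33, 31, 30, 26, 16, 6, -1, -1, -1, -1, -1, 0, 0, -1, -1, 0, -1, -1, -1, -1, -1]
```

Emit:
jog_arm:
  increments:
    - [[0, 0, -0.15], [0, 0, 0], 1]
    - [[0, 0, -0.1], [0, 0, 0], 1]
    - [[0.1, 0, 0], [0, 0, 0], 1]
    - [[0, 0, 0], [0, 0, 0], 1]
    - [[0, 0, 0], [0, 0, 0], 1]
    - [[0, 0, 0], [0, 0, 0], 0.7]
    - [[0, 0, 0], [0, 0, 0], 0.4]
    - [[0, 0, 0], [0, 0, 0], 0.4]
    - [[0, 0, 0], [0, 0, 0], 0.4]

```text
t: 20.3
tcp_pos: [0.548, 0.2196, 0.0331]
tcp_rot: [-0.044, -0.705, -0.044, 0.706]
contact_force: [-0.3, 0.2, -0.6]
opening: 0.0512
```

Run:
```python
from prof import *
plan(*rd(-.099,.0008),.034,RD[2])
s=np.mean([env.capture("scene") for _ in range(6)],0).astype(np.uint8);cv2.imwrite("pics/s11.png",s); show(prof(s))
```

```text
turn [ 0.01  0.04 -0.01] then shift cm [-0.09  0.01  0.06] t 20.3 F [-0.3  0.2 -0.6] open 0.0512
0.022 grey -30 [66, 67, 69, 70, 71, 73, 74, 75, 76, 81, 87, 93, 102, 111, 121, 126, 130, 134, 128, 120, 113, 100, 86, 72, 73, 73, 73, 74, 74, 76, 83, 90, 97, 102, 106, 109, 109, 110]
0.04 grey -30 [63, 63, 62, 61, 61, 61, 62, 63, 63, 64, 65, 68, 70, 71, 73, 74, 75, 76, 77, 82, 89, 96, 106, 116, 127, 132, 137, 141, 132, 123, 114, 99, 85, 73, 73, 74, 74, 75]
0.044 blue -45 [1, 1, 0, 0, 1, 1, 2, 9, 16, 23, 30, 38, 46, 53, 60, 67, 70, 72, 74, 68, 62, 58, 60, 63, 67, 73, 80, 82, 73, 63, 51, 33, 16, 5, 2, 0, -1, -3, -4, -5]
0.022 red -20 [5, 5, 5, 5, 5, 5, 5, 5, 5, 5, 5, 5, 4, 4, 5, 5, 6, 15, 25, 34, 38, 43, 42, 29, 14, 6, 6, 6, 6, 6, 5, 5, 5, 5, 5, 5, 5, 5, 5, 5]
0.022 red -20 [4, 5, 5, 5, 5, 4, 5, 5, 5, 5, 5, 5, 5, 5, 5, 4, 4, 14, 25, 36, 32, 28, 24, 17, 11, 6, 5, 5, 5, 4, 5, 4, 4, 4, 5, 5, 4, 5, 5, 5]
0.022 red -20 [2, 2, 3, 3, 4, 4, 4, 4, 4, 4, 4, 3, 3, 3, 3, 3, 3, 15, 27, 38, 33, 29, 24, 15, 5, -1, -1, -1, 0, 0, -1, -1, 0, 0, 0, -1, 0, 0, -1, -1]
```

By the foot measured in the line's own plane, the leading edge is about 0.8 mm short of the line's middle, and the line is still fully visible. The top-edge cue reads 0.2 mm past it. I'll retreat straight up and recheck.

Emit:
jog_arm:
  increments:
    - [[-0.5, 0, 0], [0, 0, 0], 0.4]
    - [[-1.5, 0, 0], [0, 0, 0], 0.4]
    - [[-3, 0, 0], [0, 0, 0], 0.4]
    - [[-4, 0, 0], [0, 0, 0], 0.4]
    - [[-4, 0, 0], [0, 0, 0], 0.4]
    - [[0, 4, 4], [0, 0, 0], 0.4]
    - [[0, 4, 4], [0, 0, 0], 0.4]
    - [[0, 4, 0], [0, 0, 0], 0.4]
    - [[0, 4, 0], [0, 0, 0], 0.4]
    - [[0, 4, 0], [0, 0, 0], 0.4]
    - [[0, 0, 0], [0, 0, 0], 0.4]
    - [[0, 0, 0], [0, 0, 0], 0.4]
    - [[0, 0, 0], [0, 0, 0], 0.4]

```text
t: 21.9
tcp_pos: [0.502, 0.0229, 0.164]
tcp_rot: [0.044, 0.706, 0.045, -0.705]
contact_force: [-0.1, 0.1, -0.2]
opening: 0.0516
```

Run:
```python
from prof import *
s=np.mean([env.capture("scene") for _ in range(6)],0).astype(np.uint8);cv2.imwrite("pics/s12.png",s); show(prof(s)[:3])
t=np.mean([env.capture("top") for _ in range(6)],0); cv2.imwrite("pics/t12.png",t.astype(np.uint8))
c,sn=np.cos(RD[2]),np.sin(RD[2]); Rm=np.array([[c,-sn],[sn,c]])
h=cv2.cvtColor(t.astype(np.uint8),cv2.COLOR_BGR2HSV)
ys,xs=np.nonzero((t[...,2]-t[...,0]>45)&(h[...,0]>5)&(h[...,0]<25)&(np.arange(640)[None]>370)&(np.arange(640)[None]<430)&(np.arange(400)[:,None]>180)&(np.arange(400)[:,None]<260))
print("orange strip",len(xs),p2w("top",xs.mean(),ys.mean(),.027))
# tail & nose along track in top view
for z,y0 in((.040,0.),):
    X=np.arange(-.13,.012,.002); print([int(np.mean([t[int(round(v)),int(round(u))].mean() for u,v in [w2p("top",[*rd(x,y),z]) for y in(-.01,-.005,0.005,.01)]])) for x in X])
print(env.sense()["t"])
```

```text
0.022 grey -30 [63, 64, 65, 67, 68, 69, 71, 72, 73, 78, 83, 88, 97, 106, 116, 120, 124, 128, 122, 115, 108, 95, 82, 68, 69, 69, 69, 70, 71, 72, 79, 86, 93, 97, 101, 104, 104, 104]
0.04 grey -30 [60, 60, 59, 58, 57, 58, 59, 60, 60, 61, 63, 64, 66, 67, 69, 70, 72, 73, 74, 78, 85, 91, 101, 111, 121, 126, 131, 135, 126, 118, 109, 94, 81, 69, 70, 70, 70, 71]
0.044 blue -45 [1, 1, 1, 0, 0, 0, 1, 8, 14, 22, 29, 37, 44, 50, 57, 64, 67, 70, 72, 66, 60, 56, 58, 61, 63, 69, 75, 77, 69, 61, 49, 32, 15, 5, 3, 1, -1, -3, -3, -5]
orange strip 124 [ 0.49113547 -0.27790398  0.027     ]
[136, 136, 136, 136, 136, 136, 133, 128, 100, 92, 78, 74, 77, 75, 79, 79, 86, 96, 97, 98, 98, 96, 96, 96, 94, 93, 92, 93, 94, 94, 92, 92, 91, 90, 61, 41, 35, 34, 38, 45, 60, 64, 66, 67, 68, 67, 66, 66, 63, 61, 49, 42, 46, 50, 77, 86, 92, 97, 99, 103, 117, 131, 151, 155, 152, 143, 135, 134, 131, 131, 131]
22.5
```

```bash
python3 -c "
from h import *
print(env.finish_job())"
```

```text
the job is handed in; nothing more can be done
None
```

I pulled the orange carrier out and laid it flat in the tray nearest the base. I then placed the blue carrier in the loading bay, nose forward, and pushed it under the bridge to the red line. The job was handed in at about 22.5 s; no verdict was reported.

- **Blue carrier:** the last checks put its leading edge close to the line's middle. The foot of the nose, measured in the line's own plane, is about 0.8 mm short. The nose's top edge reads about 0.2 mm past, and the top view reads about 0.
- **Check that disagreed:** the end of the blue strip put the edge about 2 mm past the line. I trusted the foot instead, because the line was still fully visible in front of the nose and the distance the gripper moved matched. Retreating the gripper did not shift the carrier.
- **Orange carrier:** it lies about 4 mm from the tray centre.
- **Other items:** the gripper was clear and touching nothing when I handed in. The bottle, jar and trough looked undisturbed in the last picture that showed them, taken before I picked up the blue carrier. I did not re-measure them or the rack afterwards; the measured forces gave no sign of a collision.

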